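# Unscrew the caddy lid and seat it on the engraving stand

## Task

Unscrew the brass lid of the tea caddy that is clamped in the bench vice (anticlockwise from above, in several turns of the hand, without straining the thread: let the lid rise as it turns and do not pull it before it is free), catch it as it comes free and lift it off level. Then seat the lid, right way up, gently and fully down over the spigot of the wooden engraving stand and let go; do not drop it, and leave the hammer, the cup and the black pitch disc where they are.

Things in the scene. Friction and masses are not known exactly. Their poses are not given: they have to be found in the camera images.
- lid_center (a point): Centre of the round brass screw lid, half-way up; z is its axis, up. Lid 38 mm high plus a 10 mm finial, about 200 g. Grip it by the knurled band: 60 mm diameter, from 3 to 19 mm above this point; the skirt below is 57 mm wide. It starts screwed home, 19 mm above caddy_seat. Over 25 N of any load between lid and caddy (pull, press, side push) spoils the thread.
- lid_rim (a point): Centre of the lid's open lower edge, 19 mm below lid_center. Inside the skirt: 51 mm wide, 22 mm deep, with three small lugs whose tips leave a 37.6 mm circle. Right-hand thread: turns anticlockwise from above to undo, rising 7 mm per turn, with about 1.8 mm of play up and down and 2 mm sideways.
- caddy_seat (a point): Centre of the flange (53 mm wide) on which the screwed-home lid's edge rests, on the neck axis of the brass tea caddy; z up. Caddy and vice are one fixed piece. Below the flange the neck stays within 53 mm wide for 20 mm, then widens to the 86 mm body. The vice (wood, 210 by 220 mm) surrounds the body, its jaws reaching up to 58 mm below this point.
- neck_top (a point): Top of the caddy's threaded neck, 19.5 mm above caddy_seat; 46 mm wide over the thread. The lid comes free after a little over one turn (1.0 to 1.4, not known beforehand: feel for it with a light lift), having risen some 8 mm; a further 14 mm of lift clears the neck.
- stand_seat (a point): Centre of the top face of the fixed wooden engraving stand (block 110 by 110 by 50 mm), at the foot of its round spigot; z up. The spigot is 30 mm in diameter, 21 mm tall, tapering over the last 9 mm to 18 mm. A seated lid rests with its lower edge on this face (lid_center 19 mm above this point), the spigot inside it.
- hammer_mid (a point): Bystander: hammer lying on the bench, 12 mm up at the origin of the tool; leave it alone.
- cup: Bystander: brass cup, 66 mm wide at the rim and 75 mm high; origin at the centre of its foot; leave it alone.
- pitch: Bystander: black disc of engraver's pitch, 80 mm diameter, 30 mm high; origin at the centre of its underside; leave it alone.
Mind the look-alikes: they are no part of the job. What is shaped like the part that bears lid_center but turquoise is not meant. Several things look just like the part that bears stand_seat: the one meant starts farthest to the robot's right.

How it is judged (in metres and radians):
On the way:
1. the lid is off the neck, lifted clear and held level in the fingers (height (world z) of lid_center above 0.18 m and contact force between the fingers and lid above 1 N and angle between lid_center's own z axis and vertical below 0.35 rad), for 0.2 s.
At the end, for the whole second after the job is handed in: The lid sits right way up over the stand's spigot, its centre within 6 mm of the spigot's axis, its lower edge fully down on the block (within 2.5 mm, tilt under 0.08 rad), at rest and released (horizontal distance between lid_center and stand_seat below 0.006 m and z of lid_center in the frame of stand_seat between 0.0165 and 0.0215 m and angle between lid_center's own z axis and vertical below 0.08 rad and linear speed of lid below 0.02 m/s and contact force between the fingers and lid below 0.1 N); the robot touches nothing.
It fails at once if the thread is strained: more than 25 N between lid and caddy (contact force between lid and caddy above 25 N).
It fails at once if the lid is pressed or dropped hard on the stand: more than 40 N (contact force between lid and stand above 40 N).
It fails at once if the lid is dropped or laid anywhere lower than the stand (height (world z) of lid_center below 0.05 m).
It fails at once if the lid is tipped by more than 0.6 rad (angle between lid_center's own z axis and vertical above 0.6 rad).
It fails at once if a bystander is moved by more than 20 mm (distance of any of hammer_mid, cup, pitch from where it was at the start of the episode above 0.02 m).
It also fails if it takes over 72 s, if anything falls off the work surface, if the arm or the gripper's body presses on something with over 40 N, if the wrist force passes 120 N, or if a joint passes its speed limit or range.

## Robot

A 6-joint arm with a two-finger parallel gripper is mounted at the origin on the work surface. World frame = base frame: x ahead of the robot, y to its left, z up, the work surface at z = 0. Lengths are in mm, angles in rad, forces in N, time in s.
With the tool pointing down it reaches from about 275 to 750 mm from the base axis. Payload 10.2 kg.
Tool frame: the origin (TCP) lies at the very end of the fingers, on their centre line; the grasp point (between the pads) lies 19 mm behind it; z points along the fingers, y is the line along which they close (so a half turn about z gives the same grasp; the last joint's range is limited). The gripper opens to 85 mm and grips with 20 to 120 N. Pads are 22 mm wide; open, the fingers measure 114 mm over their backs; the gripper's body (76 mm by 85 mm) begins 54 mm behind the grasp point. The pads swing forward as they close: fully open they stand 13 mm farther back than shut.
Start: joints at [-1.378, 0.313, 1.498, -0, 1.331, -0.223], TCP at [212.047, -480.278, 231.294] pointing down, gripper open.
Joint ranges: [-2.94, 2.94], [-0.97, 2.17], [0.19, 2.56], [-1.23, 4.37], [0.02, 3.11], [-2.88, 2.88]. Speed limits (rad/s): [2.39, 2.39, 3.01, 3.14, 3.14, 3.14].

## Interface

Orientations are given as a unit quaternion [w, x, y, z].
In Python, from rig import ctrl, vision gives the robot as it stands. The module is installed in compiled form; this text tells all that it offers.
- The arm moves only by the tool play_rows, never from a script. Its arguments are lists of equal length, an entry for each row: "translation": the shift along the tool's x, y, z in m, a list of three; "rotation": the turn, a rotation vector about the tool's x, y, z in rad, a list of three; "gripper": the gripper's target within -1 to 1 (shut at 1, half-way at 0, fully open at -1). A call has 1 to 10 rows; each row is the pose to reach, as a shift and turn from the pose commanded when the call began, along the tool's axes at that moment; what a row does not reach only later rows make up. A row lasts 1/8 s, in which the tool goes at most 62.5 mm and 10.7 degrees, less where a joint would pass 70% of its speed; a pose out of reach is approached as far as the arm can. A call with a gripper value outside its range is refused whole. The fingers move at their own pace and stop on an object; "force" is the grip in N (left out, the last holds). Time passes only in rows, so rows that repeat a pose let the fingers close. It gives the time, the measured TCP pose, the force, the opening and the grip force at its end, in the units of the state.
- ctrl.sense(): the state, without advancing time (a new reading comes with each control period).
- vision.capture(name): name is "scene" or "top" or "wrist"; returns a dict with "pixels" (384x512x3 uint8, red, green, blue), "vfov" (degrees; the focal length in pixels is half the picture's height over the tangent of half this angle, whatever the lens; pixels are square), "cx", "cy" (the principal point, pixels), "rvec" (rotation vector, rad) and "tvec" (3), from world to camera coordinates, as OpenCV has them; the wrist camera has in their place "mount" (4x4, takes a point from camera to tool coordinates, whose origin is the TCP and whose axes are the flange's). Camera axes: x right, y down, z forward; pixel columns grow to the right and rows downward; lengths in mm; the calibration is good to about 2 mm. A picture is of the moment at which its call begins: read the wrist's pose just before it. There is no depth.
- ctrl.finish_job(): hands the job in; it is judged then, once.
The state is a dict: "time_s": time; "joints": joint angles; "dq": joint speeds; "tau": joint torques, N m; "eef_pos": TCP position; "ee_rot": TCP orientation; "force": force on the tool from outside, world axes, zero at the start; "wrist_torque": the same for the moment, N m; "grip_width": opening from 0.0 (shut) to 1.0 (fully open); "grip_force": force on a finger pad.
Only numpy, scipy, OpenCV 4.12 (cv2) and the standard library are available. Lean on these libraries where they do the work, as an engineer would, in place of code of your own. Each camera call takes 0.05 s, during which the arm holds its last target. There are 200 camera calls.

## Working session

There is one attempt and no reset: what is moved stays moved. The work goes in short steps, Python scripts to look and compute and a tool call to move; the robot and the scene stay as the last step left them, time stands still between calls to the robot, and variables do not carry over. Pictures are saved under pics/ and viewed, at most 10 in all, crops included, and the job is handed in when it is done.

Besides the shell and the picture viewer there is one more tool, called in YAML: its name, and indented under it one key for each argument. play_rows: Moves the arm, as the interface text tells. Its arguments: {"type":"object","properties":{"translation":{"type":"array"},"rotation":{"type":"array"},"gripper":{"type":"array"},"force":{"type":"number"}},"required":["translation","rotation","gripper"]}

```bash
mkdir -p pics; cat > h.py <<'E'
import numpy as np, cv2, pickle
from rig import ctrl, vision
from scipy.spatial.transform import Rotation as R
def snap(n,f):
    s=ctrl.sense(); c=vision.capture(n); c['s']=s
    cv2.imwrite(f'pics/{f}.png',c['pixels'][:,:,::-1]); pickle.dump(c,open(f'pics/{f}.pkl','wb')); return c
def load(f): return pickle.load(open(f'pics/{f}.pkl','rb'))
def pose(c):
    """world->cam R,t"""
    if 'mount' in c:
        T=np.eye(4); q=c['s']['ee_rot']; T[:3,:3]=R.from_quat([q[1],q[2],q[3],q[0]]).as_matrix(); T[:3,3]=c['s']['eef_pos']
        M=np.linalg.inv(T@np.array(c['mount'])); return M[:3,:3],M[:3,3]
    return cv2.Rodrigues(np.array(c['rvec'],float))[0],np.array(c['tvec'],float).ravel()
def ray(c,u,v):
    f=192/np.tan(np.radians(c['vfov'])/2); Rm,t=pose(c)
    return -Rm.T@t, Rm.T@np.array([(u-c['cx'])/f,(v-c['cy'])/f,1.])
def atz(c,u,v,z):
    o,d=ray(c,u,v); return o+d*(z-o[2])/d[2]
def proj(c,p):
    f=192/np.tan(np.radians(c['vfov'])/2); Rm,t=pose(c); q=Rm@np.array(p,float)+t
    return np.array([c['cx']+f*q[0]/q[2],c['cy']+f*q[1]/q[2]])
def tri(obs):
    A=np.zeros((3,3));b=np.zeros(3)
    for c,u,v in obs:
        o,d=ray(c,u,v); d/=np.linalg.norm(d); P=np.eye(3)-np.outer(d,d); A+=P;b+=P@o
    x=np.linalg.solve(A,b); return x,[proj(c,x)-[u,v] for c,u,v in obs]
E
python3 - <<'E'
from h import *
a=snap('scene','s1');b=snap('top','t1');w=snap('wrist','w1')
for c in(a,b,w): print({k:v for k,v in c.items() if k not in('pixels','s')}, -pose(c)[0].T@pose(c)[1])
print(w['s'])
im=np.hstack([a['pixels'],b['pixels']])[:,:,::-1]
m=np.vstack([cv2.resize(a['pixels'],(400,300)),cv2.resize(w['pixels'],(400,300))])[:,:,::-1]
t=cv2.resize(b['pixels'],(800,600),interpolation=cv2.INTER_CUBIC)[:,:,::-1]
cv2.imwrite('pics/t1big.png',t); cv2.imwrite('pics/m.png',m)
E
```

```text
{'vfov': 48.87465341947988, 'cx': 257.2306585089855, 'cy': 200.87066904891458, 'rvec': array([ 1.42907422,  2.19997162, -0.83050598]), 'tvec': array([ 195.39107816, -281.24286304, 1452.91466245])} [1151.69653412  295.39267254  902.5378109 ]
{'vfov': 54.581192484381845, 'cx': 255.778065479875, 'cy': 189.67930112764373, 'rvec': array([ 2.13343575, -2.11995442,  0.18393638]), 'tvec': array([ 28.49428577, 529.60247985, 799.97613391])} [380.21043199  27.53885809 880.87125309]
{'vfov': 69.42714930752915, 'cx': 258.68193982344906, 'cy': 190.90463547155292, 'mount': array([[ 1.61698475e-04, -9.55802557e-01, -2.94009263e-01,
         7.54450693e+01],
       [ 9.99999987e-01,  1.52720956e-04,  5.34928491e-05,
         2.48936051e-01],
       [-6.22722615e-06, -2.94009268e-01,  9.55802569e-01,
        -1.42367215e+02],
       [ 0.00000000e+00,  0.00000000e+00,  0.00000000e+00,
         1.00000000e+00]])} [ 281.16111162 -449.96891009  373.2107058 ]
{'time_s': 0.1, 'joints': array([-1.37838668e+00,  3.13379946e-01,  1.49829432e+00,  1.71055222e-05,
        1.33099248e+00, -2.23389522e-01]), 'dq': array([-0.00158605, -0.00086171, -0.00024408,  0.00038339, -0.00034951,
        0.00150147]), 'tau': array([ 1.50857275e-03, -4.12899649e+01, -2.60143661e+01, -1.92922353e-04,
        3.02608642e-03, -1.67179039e-06]), 'eef_pos': array([ 212.01683431, -480.06420545,  230.82465852]), 'ee_rot': array([-5.36852336e-04,  9.78466889e-01,  2.06403147e-01,  1.66244000e-05]), 'force': array([-0.19995683,  0.17433684,  0.295328  ]), 'wrist_torque': array([ 0.06814638, -0.00411509,  0.00445376]), 'grip_force': 0.0, 'grip_width': 1.0037145098462061}
```

View pics/t1big.png

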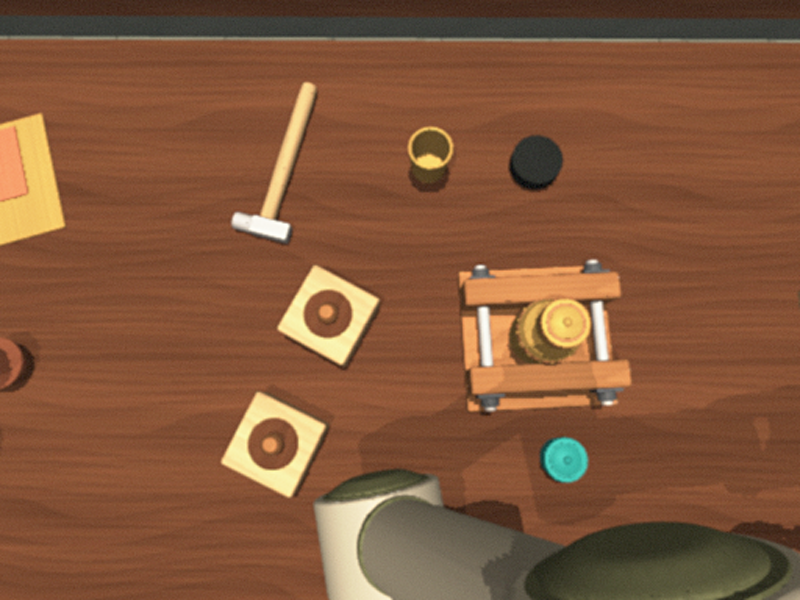

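View pics/s1.png

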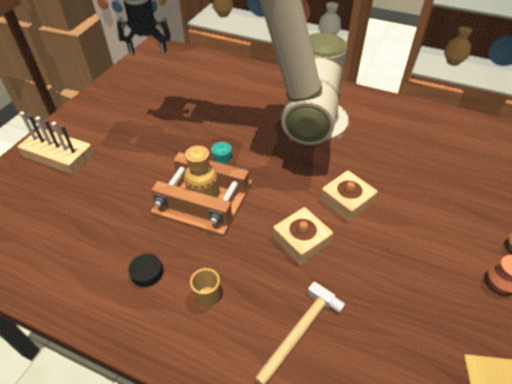

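The top view shows the vice and caddy with the brass lid at big-picture (566,322), and the turquoise look-alike at (566,460). The two stands are at (328,315) and (273,443). The scene view shows the same two stands at (303,235) and (349,194). World −y is to the right in the top view, so the stand at (328,315) is farthest right and is the one meant. I'll confirm this in an enlarged crop.

```bash
python3 - <<'E'
from h import *
a=load('s1');b=load('t1')
def crop(c,u,v,w,h,k): 
    return cv2.resize(c['pixels'][v:v+h,u:u+w,::-1],(w*k,h*k),interpolation=cv2.INTER_CUBIC)
# top lid origin(335,185), top stand (175,165); scene lid (180,140) ; scene stand (270,200)
t=np.hstack([crop(b,335,180,66,50,6),crop(b,175,166,66,50,6)]);s=np.hstack([crop(a,170,138,66,50,6),crop(a,270,203,66,50,6)])
cv2.imwrite('pics/c1.png',np.vstack([t,s]))
for n,u,v,z in(('lid',566,322,160),('standA',328,314,70),('standB',273,443,70)): print(n,atz(b,u*.64,v*.64,z))
E
```

```text
lid [ 477.95319656 -176.57488821  160.        ]
standA [499.46252817 132.57434553  70.        ]
standB [322.20531944 202.20214251  70.        ]
```

View pics/c1.png

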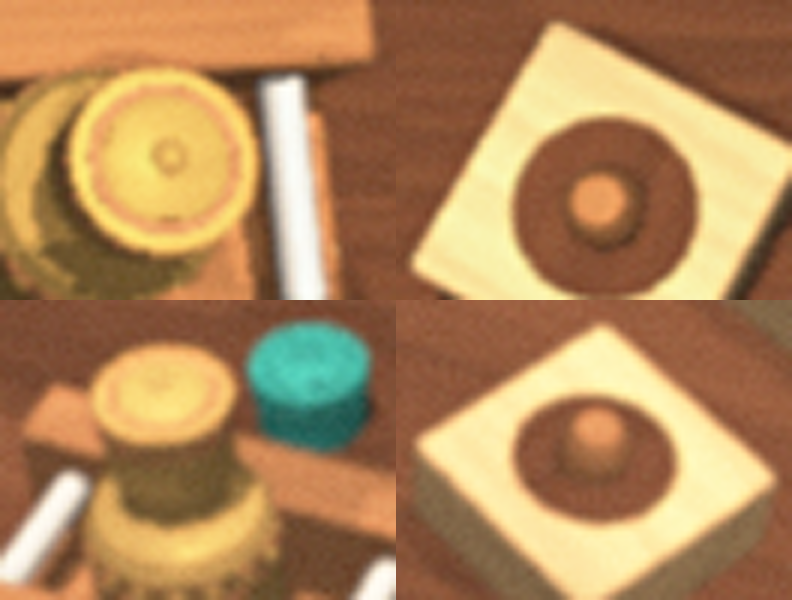

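The crops show the brass lid's disc centre at (165,160) in the top crop and (163,395) in the scene crop, with the turquoise one beside it left alone. The stand's spigot tip is at (601,197) and (599,424). Its dark ring centre is at (605,207) and (595,459).

```bash
python3 - <<'E'
from h import *
a=load('s1');b=load('t1')
g=lambda c,u,v,x,y:(c,u+(x+.5)/6-.5,v+(y+.5)/6-.5)
for n,o in dict(lidtop=[g(b,335,180,165,160),g(a,170,138,163.5,95)],spig=[g(b,175,166,205,197),g(a,270,203,203,124)],ring=[g(b,175,166,209,207),g(a,270,203,199.5,159)]).items():
    x,e=tri(o);print(n,x.round(1),np.round(e,2).tolist())
w=load('w1');print(proj(w,[478,-176,155]))
E
```

```text
lidtop [ 475.9 -172.6  171.5] [[-0.21, 0.07], [-0.16, -0.05]]
spig [504.2 135.4  74.6] [[-0.3, 0.1], [-0.28, -0.01]]
ring [504.2 136.4  51.2] [[-0.08, 0.03], [-0.08, -0.0]]
[-125.21095768 -577.76030736]
```

```bash
cat >> h.py <<'E'
def go(xyz,yaw):
    """print shift/turn in tool axes to reach tool-down pose with tool-x at yaw; from measured pose"""
    s=ctrl.sense();q=s['ee_rot'];A=R.from_quat([q[1],q[2],q[3],q[0]])
    B=R.from_matrix(np.array([[np.cos(yaw),np.sin(yaw),0],[np.sin(yaw),-np.cos(yaw),0],[0,0,-1.]]))
    m=A.as_matrix();print('t',s['time_s'],'pos',s['eef_pos'].round(1),'yaw',np.arctan2(m[1,0],m[0,0]).round(3),'q',s['joints'].round(3),'F',s['force'].round(1))
    print('shift',(A.inv().apply(np.array(xyz)-s['eef_pos'])/1000).round(4),'turn',(A.inv()*B).as_rotvec().round(3))
E
python3 -c "
from h import *
go([504,136,190],-1.08)"
```

```text
t 0.15 pos [ 212.  -480.1  230.9] yaw 0.416 q [-1.378  0.313  1.498 -0.     1.331 -0.223] F [-0.3  1.2 -0.3]
shift [ 0.5159 -0.4456  0.0414] turn [-1.000e-03  1.000e-03  1.496e+00]
```

play_rows:
  translation:
    - [0.052,-0.045,0]
    - [0.103,-0.089,0]
    - [0.155,-0.134,0]
    - [0.206,-0.178,0]
    - [0.258,-0.223,0]
    - [0.31,-0.267,0]
    - [0.36,-0.312,0.01]
    - [0.413,-0.356,0.02]
    - [0.464,-0.4,0.03]
    - [0.516,-0.446,0.041]
  rotation:
    - [0,0,0.15]
    - [0,0,0.3]
    - [0,0,0.45]
    - [0,0,0.6]
    - [0,0,0.75]
    - [0,0,0.9]
    - [0,0,1.05]
    - [0,0,1.2]
    - [0,0,1.35]
    - [0,0,1.496]
  gripper: [-1,-1,-1,-1,-1,-1,-1,-1,-1,-1]

```text
time_s: 1.4
eef_pos: [456.9, 32.6, 206.7]
ee_rot: [0.0, 0.863, -0.506, 0.0]
force: [0.7, -1.0, 0.9]
grip_width: 0.999
grip_force: 0.0
```

play_rows:
  translation:
    - [0,0,0]
    - [0,0,0]
    - [0,0,0]
  rotation:
    - [0,0,0]
    - [0,0,0]
    - [0,0,0]
  gripper: [-1,-1,-1]

```text
time_s: 1.78
eef_pos: [456.2, 29.9, 207.1]
ee_rot: [0.0, 0.864, -0.504, 0.0]
force: [-0.2, -0.7, 0.6]
grip_width: 1.0
grip_force: 0.0
```

```bash
python3 -c "
from h import *
c=snap('wrist','ws1');go([504,136,190],-1.08);print(proj(c,[504,136,71]))"
```

```text
t 1.825 pos [456.2  29.9 207.1] yaw -1.057 q [-0.192  0.185  1.728 -0.     1.228  2.436] F [ 0.4 -0.4 -0.6]
shift [-0.0689 -0.0938  0.0171] turn [-0.    -0.     0.023]
[174.69488114 241.22087584]
```

play_rows:
  translation:
    - [-0.035,-0.047,0.008]
    - [-0.069,-0.094,0.017]
    - [-0.069,-0.094,0.017]
    - [-0.069,-0.094,0.017]
    - [-0.069,-0.094,0.017]
  rotation:
    - [0,0,0.01]
    - [0,0,0.023]
    - [0,0,0.023]
    - [0,0,0.023]
    - [0,0,0.023]
  gripper: [-1,-1,-1,-1,-1]

```text
time_s: 2.45
eef_pos: [504.1, 136.0, 190.3]
ee_rot: [-0.0, 0.858, -0.514, 0.0]
force: [-0.5, -0.9, -0.1]
grip_width: 1.0
grip_force: 0.0
```

```bash
python3 -c "
from h import *
c=snap('wrist','ws2');go([504,136,190],2.05);print(proj(c,[504,136,71]))"
```

```text
t 2.5 pos [504.1 136.1 190.3] yaw -1.08 q [ 0.039  0.342  1.569 -0.     1.231  2.69 ] F [ 0.2  0.7 -0.3]
shift [0.     0.0002 0.0003] turn [ 1.00e-03 -1.00e-03 -3.13e+00]
[259.24527832 185.95771662]
```

play_rows:
  translation:
    - [0,0,0]
    - [0,0,0]
    - [0,0,0]
    - [0,0,0]
    - [0,0,0]
    - [0,0,0]
    - [0,0,0]
    - [0,0,0]
    - [0,0,0]
    - [0,0,0]
  rotation:
    - [0,0,-0.18]
    - [0,0,-0.36]
    - [0,0,-0.54]
    - [0,0,-0.72]
    - [0,0,-0.9]
    - [0,0,-1.08]
    - [0,0,-1.26]
    - [0,0,-1.44]
    - [0,0,-1.62]
    - [0,0,-1.8]
  gripper: [-1,-1,-1,-1,-1,-1,-1,-1,-1,-1]

```text
time_s: 3.75
eef_pos: [504.2, 136.4, 190.2]
ee_rot: [0.0, 0.935, 0.355, 0.0]
force: [0.4, 0.3, 0.3]
grip_width: 1.002
grip_force: 0.0
```

play_rows:
  translation:
    - [0,0,0]
    - [0,0,0]
    - [0,0,0]
    - [0,0,0]
    - [0,0,0]
    - [0,0,0]
    - [0,0,0]
    - [0,0,0]
    - [0,0,0]
    - [0,0,0]
  rotation:
    - [0,0,-0.18]
    - [0,0,-0.36]
    - [0,0,-0.54]
    - [0,0,-0.72]
    - [0,0,-0.9]
    - [0,0,-1.08]
    - [0,0,-1.26]
    - [0,0,-1.34]
    - [0,0,-1.34]
    - [0,0,-1.34]
  gripper: [-1,-1,-1,-1,-1,-1,-1,-1,-1,-1]

```text
time_s: 5.0
eef_pos: [504.2, 136.9, 190.1]
ee_rot: [0.0, 0.515, 0.857, 0.0]
force: [0.5, -0.3, -0.7]
grip_width: 0.996
grip_force: 0.0
```

```bash
python3 - <<'E'
from h import *
c=snap('wrist','ws3');go([476,-173,275],1.43)
d=load('ws2')
ims=[]
for x in(d,c):
    u,v=proj(x,[504,136,60]).astype(int);print(u,v);u0,v0=max(0,u-66),max(0,v-75);print(u0,v0)
    im=x['pixels'][v0:v0+150,u0:u0+133,::-1];ims.append(cv2.resize(im,(399,450),interpolation=cv2.INTER_CUBIC))
cv2.imwrite('pics/c2.png',np.hstack(ims))
E
```

```text
t 5.05 pos [504.2 137.  190. ] yaw 2.06 q [ 0.041  0.343  1.568 -0.     1.231 -0.448] F [-0.2 -0.5 -0.6]
shift [-0.2605 -0.1704 -0.085 ] turn [0.   0.   0.63]
259 182
193 107
257 183
191 108
```

View pics/c2.png

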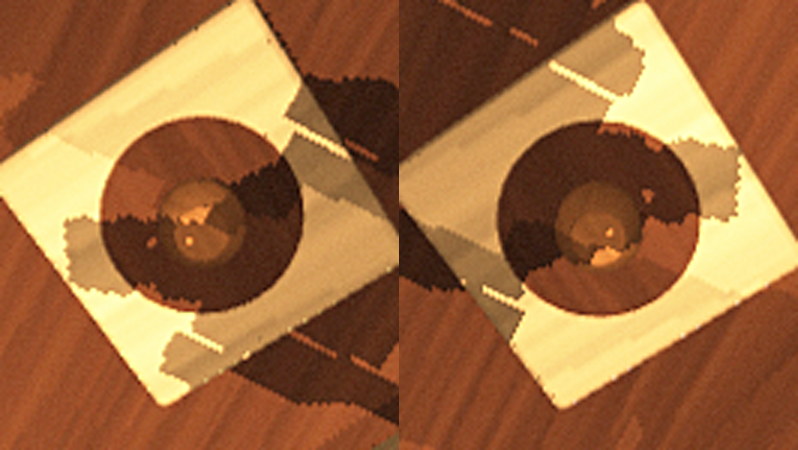

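The dark ring is centred at (202,214) in the left crop and (599,218) in the right crop. The spigot stands in the middle of it in both views.

```bash
python3 - <<'E'
from h import *
d=load('ws2');c=load('ws3')
g=lambda c,u,v,x,y:(c,u+(x+.5)/3-.5,v+(y+.5)/3-.5)
o=[g(d,193,107,202,214.5),g(c,191,108,200,218)]
for z in(48,50,52):
  p=[atz(*k,z) for k in o];print(z,p[0].round(1),p[1].round(1),((p[0]+p[1])/2).round(1))
print(tri(o), tri([g(d,193,107,203,228),g(c,191,108,202,232)]))
go([476,-173,275],1.43)
E
```

```text
48 [504.2 133.9  48. ] [503.8 135.5  48. ] [504.  134.7  48. ]
50 [504.4 133.4  50. ] [503.5 136.   50. ] [504.  134.7  50. ]
52 [504.7 133.   52. ] [503.3 136.5  52. ] [504.  134.7  52. ]
(array([503.96646797, 134.67196009,  44.77495737]), [array([-0.195352  , -0.00056341]), array([-0.19505064,  0.00035118])]) (array([504.20252698, 134.77792711,  63.07232653]), [array([-0.71049403,  0.00262414]), array([-0.70926485,  0.00583016])])
t 5.05 pos [504.2 137.  190. ] yaw 2.06 q [ 0.041  0.343  1.568 -0.     1.231 -0.448] F [-0.2 -0.5 -0.6]
shift [-0.2605 -0.1704 -0.085 ] turn [0.   0.   0.63]
```

play_rows:
  translation:
    - [-0.02,-0.013,-0.03]
    - [-0.052,-0.034,-0.06]
    - [-0.084,-0.055,-0.085]
    - [-0.115,-0.075,-0.085]
    - [-0.147,-0.096,-0.085]
    - [-0.178,-0.117,-0.085]
    - [-0.21,-0.137,-0.085]
    - [-0.24,-0.157,-0.085]
    - [-0.2605,-0.1704,-0.085]
    - [-0.2605,-0.1704,-0.085]
  rotation:
    - [0,0,0.05]
    - [0,0,0.12]
    - [0,0,0.2]
    - [0,0,0.28]
    - [0,0,0.36]
    - [0,0,0.44]
    - [0,0,0.52]
    - [0,0,0.58]
    - [0,0,0.63]
    - [0,0,0.63]
  gripper: [-1,-1,-1,-1,-1,-1,-1,-1,-1,-1]

```text
time_s: 6.3
eef_pos: [476.3, -173.9, 274.7]
ee_rot: [-0.0, 0.756, 0.655, -0.0]
force: [-0.2, 0.1, 0.1]
grip_width: 0.994
grip_force: 0.0
```

```bash
python3 -c "
from h import *
go([476,-173,275],1.43)"
```

```text
t 6.3 pos [ 476.3 -173.9  274.7] yaw 1.428 q [-0.582  0.244  1.474 -0.     1.423 -0.439] F [-0.2  0.1  0.1]
shift [ 0.0009 -0.0004 -0.0003] turn [-0.    -0.    -0.002]
```

Good, at the viewing pose. Next I'll take the picture, make a half turn for the opposite view, then descend a little for the height.

```bash
python3 -c "
from h import *
snap('wrist','wl1')"
```

play_rows:
  translation:
    - [0,0,0]
    - [0,0,0]
    - [0,0,0]
    - [0,0,0]
    - [0,0,0]
    - [0,0,0]
    - [0,0,0]
    - [0,0,0]
    - [0,0,0]
    - [0,0,0]
  rotation:
    - [0,0,0.18]
    - [0,0,0.36]
    - [0,0,0.54]
    - [0,0,0.72]
    - [0,0,0.9]
    - [0,0,1.08]
    - [0,0,1.26]
    - [0,0,1.44]
    - [0,0,1.62]
    - [0,0,1.8]
  gripper: [-1,-1,-1,-1,-1,-1,-1,-1,-1,-1]

```text
time_s: 7.6
eef_pos: [476.7, -171.6, 275.0]
ee_rot: [-0.0, 0.983, -0.185, 0.0]
force: [0.5, 0.1, -0.3]
grip_width: 0.998
grip_force: 0.0
```

play_rows:
  translation:
    - [0,0,0]
    - [0,0,0]
    - [0,0,0]
    - [0,0,0]
    - [0,0,0]
    - [0,0,0]
    - [0,0,0]
    - [0,0,0]
    - [0,0,0]
    - [0,0,0]
  rotation:
    - [0,0,0.18]
    - [0,0,0.36]
    - [0,0,0.54]
    - [0,0,0.72]
    - [0,0,0.9]
    - [0,0,1.08]
    - [0,0,1.26]
    - [0,0,1.34]
    - [0,0,1.34]
    - [0,0,1.34]
  gripper: [-1,-1,-1,-1,-1,-1,-1,-1,-1,-1]

```text
time_s: 8.85
eef_pos: [476.6, -172.2, 274.9]
ee_rot: [0.0, -0.658, 0.753, 0.0]
force: [-0.4, -1.0, -0.1]
grip_width: 1.0
grip_force: 0.0
```

```bash
python3 - <<'E'
from h import *
c=snap('wrist','wl2');d=load('wl1');go([476,-173,275],-1.71)
ims=[]
for x in(d,c):
    u,v=proj(x,[476,-173,165]).astype(int);u0,v0=max(0,u-66),max(0,v-75);print(u0,v0)
    im=x['pixels'][v0:v0+150,u0:u0+133,::-1];ims.append(cv2.resize(im,(399,450),interpolation=cv2.INTER_CUBIC))
cv2.imwrite('pics/c3.png',np.hstack(ims))
E
```

```text
t 8.9 pos [ 476.6 -172.4  274.9] yaw -1.707 q [-0.579  0.244  1.475  0.     1.423  2.699] F [0.5 0.  0.5]
shift [ 0.0007  0.0005 -0.0001] turn [-0.     0.     0.003]
191 112
193 112
```

View pics/c3.png

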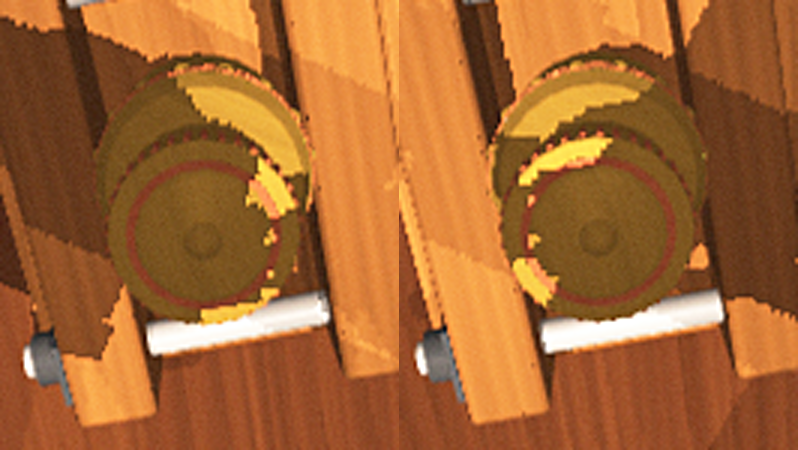

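The lid's red ring is centred at (204,233) in the left crop and (599,232) in the right crop. The finial is at (202,240) and (598,237).

```bash
python3 - <<'E'
from h import *
d=load('wl1');c=load('wl2');a=load('s1');b=load('t1')
g=lambda c,u,v,x,y,k=3:(c,u+(x+.5)/k-.5,v+(y+.5)/k-.5)
o=[g(d,191,112,204,233),g(c,193,112,200.5,232.5)]
f=[g(d,191,112,202,240.5),g(c,193,112,199,238)]
for o in(o,f):
  for z in(165,171):
    p=[atz(*k,z) for k in o];print(z,p[0].round(1),p[1].round(1),((p[0]+p[1])/2).round(1))
  print(tri(o)[0].round(1))
# true ring from top-cam corrected with stand ring offset
r=tri([g(b,175,166,209,207,6),g(a,270,203,199.5,159,6)])[0]
print('ring err',r-[504,134.7,50])
go([476,-173,275],-1.71)
E
```

```text
165 [ 476.6 -174.9  165. ] [ 476.5 -171.3  165. ] [ 476.5 -173.1  165. ]
171 [ 476.9 -173.1  171. ] [ 476.2 -173.1  171. ] [ 476.6 -173.1  171. ]
[ 476.6 -173.1  170.9]
165 [ 475.6 -177.3  165. ] [ 477.2 -169.6  165. ] [ 476.4 -173.4  165. ]
171 [ 475.9 -175.4  171. ] [ 476.9 -171.4  171. ] [ 476.4 -173.4  171. ]
[ 476.5 -173.4  177.7]
ring err [0.15193178 1.68289889 1.22587049]
t 8.9 pos [ 476.6 -172.4  274.9] yaw -1.707 q [-0.579  0.244  1.475  0.     1.423  2.699] F [0.5 0.  0.5]
shift [ 0.0007  0.0005 -0.0001] turn [-0.     0.     0.003]
```

play_rows:
  translation:
    - [0.0008,0,0.03]
    - [0.0008,0,0.06]
    - [0.0008,0,0.09]
    - [0.0008,0,0.115]
    - [0.0008,0,0.13]
    - [0.0008,0,0.135]
    - [0.0008,0,0.135]
  rotation:
    - [0,0,0]
    - [0,0,0]
    - [0,0,0]
    - [0,0,0]
    - [0,0,0]
    - [0,0,0]
    - [0,0,0]
  gripper: [-1,-1,-1,-1,-1,-1,-1]

```text
time_s: 9.78
eef_pos: [476.7, -173.7, 140.3]
ee_rot: [0.0, -0.657, 0.754, -0.0]
force: [0.5, -0.2, 0.6]
grip_width: 0.999
grip_force: 0.0
```

```bash
python3 -c "
from h import *
go([476.5,-173.2,140],-1.71)"
```

```text
t 9.775 pos [ 476.7 -173.7  140.3] yaw -1.709 q [-0.581  0.367  1.676  0.     1.098  2.699] F [ 0.5 -0.2  0.6]
shift [-0.0005  0.0002  0.0003] turn [-0.001 -0.     0.001]
```

play_rows:
  translation:
    - [0,0,0]
    - [0,0,0]
    - [0,0,0]
    - [0,0,0]
  rotation:
    - [0,0,0]
    - [0,0,0]
    - [0,0,0]
    - [0,0,0]
  gripper: [1,1,1,1]
  force: 20

```text
time_s: 10.28
eef_pos: [476.9, -173.8, 140.6]
ee_rot: [0.0, -0.657, 0.754, -0.001]
force: [-0.2, 0.1, 5.9]
grip_width: 0.697
grip_force: 21.4
```

```bash
python3 -c "
from h import *
go([476.5,-173.2,140],-1.71)"
```

```text
t 10.275 pos [ 476.9 -173.8  140.6] yaw -1.709 q [-0.581  0.366  1.676  0.     1.098  2.699] F [-0.2  0.1  5.9]
shift [-0.0005  0.0004  0.0006] turn [-0.002 -0.001  0.001]
```

play_rows:
  translation:
    - [0,0,-0.0003]
    - [0,0,-0.0005]
    - [0,0,-0.0006]
    - [0,0,-0.0007]
    - [0,0,-0.0008]
    - [0,0,-0.0009]
  rotation:
    - [0,0,0]
    - [0,0,-0.08]
    - [0,0,-0.18]
    - [0,0,-0.28]
    - [0,0,-0.38]
    - [0,0,-0.48]
  gripper: [1,1,1,1,1,1]
  force: 35

```text
time_s: 11.02
eef_pos: [476.5, -173.7, 140.8]
ee_rot: [-0.0, 0.818, -0.575, 0.0]
force: [0.8, -0.7, 1.9]
grip_width: 0.693
grip_force: 37.2
```

```bash
python3 -c "
from h import *
s=ctrl.sense();print(s['wrist_torque'].round(2));go([476.5,-173.2,140],-1.71)"
```

```text
[-0.06 -0.16 -0.05]
t 11.025 pos [ 476.5 -173.7  140.8] yaw -1.226 q [-0.581  0.366  1.676 -0.     1.1    2.215] F [ 0.8 -0.7  1.9]
shift [-0.0005 -0.0001  0.0008] turn [-0.    -0.     0.484]
```

play_rows:
  translation:
    - [0,0,-0.0002]
    - [0,0,-0.0003]
    - [0,0,-0.0005]
    - [0,0,-0.0007]
    - [0,0,-0.0008]
    - [0,0,-0.001]
    - [0,0,-0.0012]
    - [0,0,-0.0013]
    - [0,0,-0.0015]
    - [0,0,-0.0017]
  rotation:
    - [0,0,-0.15]
    - [0,0,-0.3]
    - [0,0,-0.45]
    - [0,0,-0.6]
    - [0,0,-0.75]
    - [0,0,-0.9]
    - [0,0,-1.05]
    - [0,0,-1.2]
    - [0,0,-1.35]
    - [0,0,-1.5]
  gripper: [1,1,1,1,1,1,1,1,1,1]

```text
time_s: 12.28
eef_pos: [476.3, -173.5, 142.2]
ee_rot: [-0.0, 0.99, 0.138, -0.0]
force: [-0.2, -0.3, -0.1]
grip_width: 0.69
grip_force: 37.6
```

```bash
python3 -c "
from h import *
s=ctrl.sense();print(s['wrist_torque'].round(2));go([476.5,-173.2,140],-1.71)"
```

```text
[-0.04  0.01 -0.03]
t 12.275 pos [ 476.3 -173.5  142.2] yaw 0.276 q [-0.581  0.364  1.674 -0.     1.104  0.714] F [-0.2 -0.3 -0.1]
shift [ 0.0003 -0.0002  0.0022] turn [0.000e+00 1.000e-03 1.986e+00]
```

play_rows:
  translation:
    - [0,0,-0.0002]
    - [0,0,-0.0003]
    - [0,0,-0.0005]
    - [0,0,-0.0007]
    - [0,0,-0.0008]
    - [0,0,-0.001]
    - [0,0,-0.0012]
    - [0,0,-0.0013]
    - [0,0,-0.0015]
    - [0,0,-0.0017]
  rotation:
    - [0,0,-0.15]
    - [0,0,-0.3]
    - [0,0,-0.45]
    - [0,0,-0.6]
    - [0,0,-0.75]
    - [0,0,-0.9]
    - [0,0,-1.05]
    - [0,0,-1.2]
    - [0,0,-1.35]
    - [0,0,-1.5]
  gripper: [1,1,1,1,1,1,1,1,1,1]

```text
time_s: 13.52
eef_pos: [476.2, -173.4, 143.9]
ee_rot: [-0.0, 0.631, 0.776, -0.0]
force: [-0.2, 1.2, 0.3]
grip_width: 0.695
grip_force: 37.6
```

```bash
python3 -c "
from h import *
s=ctrl.sense();print(s['wrist_torque'].round(2));go([476.5,-173.2,140],-1.71)"
```

```text
[-0.03  0.07 -0.05]
t 13.525 pos [ 476.2 -173.4  143.9] yaw 1.776 q [-0.581  0.362  1.672 -0.     1.108 -0.786] F [-0.2  1.2  0.3]
shift [0.0002 0.0004 0.0039] turn [ 1.000e-03 -1.000e-03 -2.797e+00]
```

play_rows:
  translation:
    - [0,0,-0.0002]
    - [0,0,-0.0003]
    - [0,0,-0.0005]
    - [0,0,-0.0007]
    - [0,0,-0.0008]
    - [0,0,-0.001]
    - [0,0,-0.0012]
    - [0,0,-0.0013]
    - [0,0,-0.0015]
    - [0,0,-0.0017]
  rotation:
    - [0,0,-0.15]
    - [0,0,-0.3]
    - [0,0,-0.45]
    - [0,0,-0.6]
    - [0,0,-0.75]
    - [0,0,-0.9]
    - [0,0,-1.05]
    - [0,0,-1.2]
    - [0,0,-1.35]
    - [0,0,-1.5]
  gripper: [1,1,1,1,1,1,1,1,1,1]

```text
time_s: 14.78
eef_pos: [476.2, -173.5, 145.6]
ee_rot: [-0.0, -0.067, 0.998, 0.0]
force: [-0.3, -0.5, -0.6]
grip_width: 0.691
grip_force: 37.6
```

```bash
python3 -c "
from h import *
s=ctrl.sense();print(s['wrist_torque'].round(2));go([476.5,-173.2,140],-1.71)
x=snap('wrist','wr1');y=snap('scene','sr1')
a=cv2.resize(x['pixels'][60:360,100:420,::-1],(400,375));b=cv2.resize(y['pixels'][110:210,145:255,::-1],(400,375),interpolation=cv2.INTER_CUBIC)
cv2.imwrite('pics/c4.png',np.hstack([a,b]))"
```

```text
[-0.12  0.07 -0.05]
t 14.775 pos [ 476.2 -173.5  145.6] yaw -3.007 q [-0.581  0.36   1.67  -0.     1.112 -2.286] F [-0.3 -0.5 -0.6]
shift [-0.0004  0.0002  0.0056] turn [ 1.000e-03 -0.000e+00 -1.297e+00]
```

View pics/c4.png

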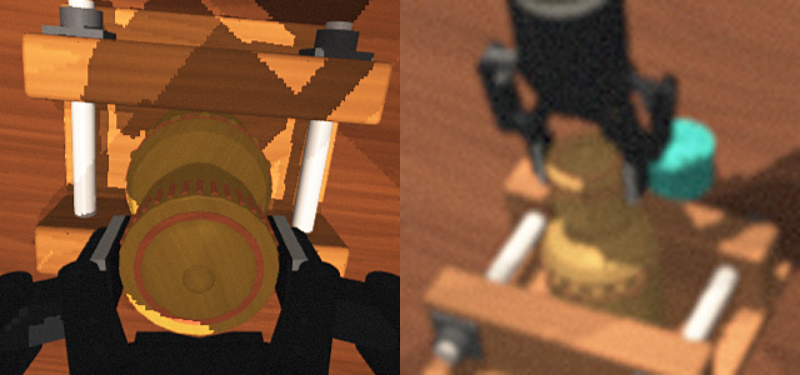

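The left crop shows the lid held between the pads (ring centre about (198,268)), centred and level. The scene crop shows the fingers at the band, clear of the turquoise lid. Now I'll finish this stroke, open, turn the hand back and regrip.

play_rows:
  translation:
    - [0,0,-0.0002]
    - [0,0,-0.0003]
    - [0,0,-0.0005]
    - [0,0,-0.0005]
    - [0,0,-0.0005]
    - [0,0,-0.0005]
    - [0,0,-0.0005]
    - [0,0,-0.0005]
  rotation:
    - [0,0,-0.15]
    - [0,0,-0.3]
    - [0,0,-0.42]
    - [0,0,-0.42]
    - [0,0,-0.42]
    - [0,0,-0.42]
    - [0,0,-0.42]
    - [0,0,-0.42]
  gripper: [1,1,1,1,-1,-1,-1,-1]

```text
time_s: 15.88
eef_pos: [476.5, -173.6, 146.4]
ee_rot: [0.0, -0.271, 0.963, -0.0]
force: [0.8, -0.4, -1.0]
grip_width: 1.0
grip_force: 0.0
```

play_rows:
  translation:
    - [0,0,0]
    - [0,0,0]
    - [0,0,0]
    - [0,0,0]
    - [0,0,0]
    - [0,0,0]
    - [0,0,0]
    - [0,0,0]
    - [0,0,0]
    - [0,0,0]
  rotation:
    - [0,0,0.18]
    - [0,0,0.36]
    - [0,0,0.54]
    - [0,0,0.72]
    - [0,0,0.9]
    - [0,0,1.08]
    - [0,0,1.26]
    - [0,0,1.44]
    - [0,0,1.62]
    - [0,0,1.8]
  gripper: [-1,-1,-1,-1,-1,-1,-1,-1,-1,-1]

```text
time_s: 17.12
eef_pos: [476.5, -173.6, 146.4]
ee_rot: [0.0, 0.588, 0.809, 0.0]
force: [0.2, -0.2, -0.5]
grip_width: 0.999
grip_force: 0.0
```

play_rows:
  translation:
    - [0,0,0]
    - [0,0,0]
    - [0,0,0]
    - [0,0,0]
    - [0,0,0]
    - [0,0,0]
    - [0,0,0]
    - [0,0,0]
    - [0,0,0]
    - [0,0,0]
  rotation:
    - [0,0,0.18]
    - [0,0,0.36]
    - [0,0,0.54]
    - [0,0,0.72]
    - [0,0,0.9]
    - [0,0,1.08]
    - [0,0,1.26]
    - [0,0,1.44]
    - [0,0,1.62]
    - [0,0,1.8]
  gripper: [-1,-1,-1,-1,-1,-1,-1,-1,-1,-1]

```text
time_s: 18.38
eef_pos: [476.5, -173.6, 146.4]
ee_rot: [0.0, 0.999, 0.043, 0.0]
force: [0.4, -0.5, 0.7]
grip_width: 1.003
grip_force: 0.0
```

play_rows:
  translation:
    - [0,0,0.0005]
    - [0,0,0.0005]
    - [0,0,0.0005]
    - [0,0,0.0005]
    - [0,0,0.0005]
    - [0,0,0.0005]
    - [0,0,0.0005]
  rotation:
    - [0,0,0.15]
    - [0,0,0.3]
    - [0,0,0.3]
    - [0,0,0.3]
    - [0,0,0.3]
    - [0,0,0.3]
    - [0,0,0.3]
  gripper: [-1,-1,-1,1,1,1,1]
  force: 20

```text
time_s: 19.25
eef_pos: [476.6, -173.6, 146.0]
ee_rot: [0.0, 0.995, -0.104, 0.0]
force: [0.8, 0.0, 2.0]
grip_width: 0.697
grip_force: 21.3
```

```bash
python3 -c "
from h import *
s=ctrl.sense();print(s['wrist_torque'].round(2));go([476.4,-173.4,145],-1.71)"
```

```text
[ 0.09 -0.05  0.07]
t 19.25 pos [ 476.6 -173.6  146. ] yaw -0.208 q [-0.581  0.359  1.67   0.     1.112  1.198] F [0.8 0.  2. ]
shift [-0.0002 -0.0002  0.001 ] turn [-0.    -0.     1.502]
```

play_rows:
  translation:
    - [0,0,-0.0002]
    - [0,0,-0.0003]
    - [0,0,-0.0005]
    - [0,0,-0.0007]
    - [0,0,-0.0008]
    - [0,0,-0.001]
    - [0,0,-0.0012]
    - [0,0,-0.0013]
    - [0,0,-0.0015]
    - [0,0,-0.0017]
  rotation:
    - [0,0,-0.15]
    - [0,0,-0.3]
    - [0,0,-0.45]
    - [0,0,-0.6]
    - [0,0,-0.75]
    - [0,0,-0.9]
    - [0,0,-1.05]
    - [0,0,-1.2]
    - [0,0,-1.35]
    - [0,0,-1.5]
  gripper: [1,1,1,1,1,1,1,1,1,1]
  force: 35

```text
time_s: 20.5
eef_pos: [476.5, -173.5, 147.8]
ee_rot: [0.0, 0.797, 0.604, 0.0]
force: [-0.9, 0.7, 4.3]
grip_width: 0.69
grip_force: 37.0
```

play_rows:
  translation:
    - [0,0,-0.0002]
    - [0,0,-0.0003]
    - [0,0,-0.0005]
    - [0,0,-0.0007]
    - [0,0,-0.0008]
    - [0,0,-0.001]
    - [0,0,-0.0012]
    - [0,0,-0.0013]
    - [0,0,-0.0015]
    - [0,0,-0.0017]
  rotation:
    - [0,0,-0.15]
    - [0,0,-0.3]
    - [0,0,-0.45]
    - [0,0,-0.6]
    - [0,0,-0.75]
    - [0,0,-0.9]
    - [0,0,-1.05]
    - [0,0,-1.2]
    - [0,0,-1.35]
    - [0,0,-1.5]
  gripper: [1,1,1,1,1,1,1,1,1,1]

```text
time_s: 21.75
eef_pos: [476.5, -173.7, 149.5]
ee_rot: [0.0, 0.172, 0.985, -0.0]
force: [-0.4, 0.2, 2.3]
grip_width: 0.687
grip_force: 37.0
```

```bash
python3 -c "
from h import *
s=ctrl.sense();print(s['wrist_torque'].round(2));go([476.4,-173.4,145],-1.71)"
```

```text
[ 0.03  0.1  -0.09]
t 21.75 pos [ 476.5 -173.7  149.5] yaw 2.796 q [-0.581  0.355  1.666 -0.     1.12  -1.806] F [-0.4  0.2  2.3]
shift [0.0002 0.0003 0.0045] turn [-0.    -0.    -1.777]
```

play_rows:
  translation:
    - [0,0,-0.0002]
    - [0,0,-0.0003]
    - [0,0,-0.0005]
    - [0,0,-0.0007]
    - [0,0,-0.0008]
    - [0,0,-0.001]
    - [0,0,-0.001]
  rotation:
    - [0,0,-0.15]
    - [0,0,-0.3]
    - [0,0,-0.45]
    - [0,0,-0.6]
    - [0,0,-0.75]
    - [0,0,-0.9]
    - [0,0,-0.9]
  gripper: [1,1,1,1,1,1,1]

```text
time_s: 22.62
eef_pos: [476.6, -173.7, 150.5]
ee_rot: [0.0, -0.271, 0.963, -0.0]
force: [-0.2, 0.2, 2.7]
grip_width: 0.693
grip_force: 37.0
```

play_rows:
  translation:
    - [0,0,-0.0005]
    - [0,0,-0.001]
    - [0,0,-0.001]
  rotation:
    - [0,0,0]
    - [0,0,0]
    - [0,0,0]
  gripper: [1,1,1]

```text
time_s: 23.0
eef_pos: [476.3, -173.4, 151.0]
ee_rot: [-0.0, -0.271, 0.963, 0.0]
force: [0.3, 0.4, -1.8]
grip_width: 0.689
grip_force: 37.9
```

```bash
python3 -c "
from h import *
s=ctrl.sense();print(s['wrist_torque'].round(2));go([476.4,-173.4,145],-1.71)"
```

```text
[0.01 0.03 0.01]
t 23.0 pos [ 476.3 -173.4  151. ] yaw -2.593 q [-0.581  0.353  1.664  0.     1.125 -2.701] F [ 0.3  0.4 -1.8]
shift [-0.0001 -0.      0.006 ] turn [ 0.001  0.    -0.883]
```

The reading of −1.8 N is just the lid's weight, so it appears free. I'll lift gently, watching the force.

play_rows:
  translation:
    - [0,0,-0.0005]
    - [0,0,-0.001]
    - [0,0,-0.0015]
    - [0,0,-0.002]
    - [0,0,-0.002]
  rotation:
    - [0,0,0]
    - [0,0,0]
    - [0,0,0]
    - [0,0,0]
    - [0,0,0]
  gripper: [1,1,1,1,1]

```text
time_s: 23.62
eef_pos: [476.5, -173.6, 153.3]
ee_rot: [0.0, -0.271, 0.962, -0.0]
force: [0.6, 0.1, -2.0]
grip_width: 0.69
grip_force: 37.9
```

play_rows:
  translation:
    - [0,0,-0.001]
    - [0,0,-0.002]
    - [0,0,-0.003]
    - [0,0,-0.003]
  rotation:
    - [0,0,0]
    - [0,0,0]
    - [0,0,0]
    - [0,0,0]
  gripper: [1,1,1,1]

```text
time_s: 24.12
eef_pos: [476.5, -173.6, 156.4]
ee_rot: [0.0, -0.271, 0.962, -0.0]
force: [-0.9, -0.2, -1.9]
grip_width: 0.689
grip_force: 37.9
```

play_rows:
  translation:
    - [0,0,-0.005]
    - [0,0,-0.01]
    - [0,0,-0.016]
    - [0,0,-0.024]
    - [0,0,-0.034]
    - [0,0,-0.045]
    - [0,0,-0.055]
    - [0,0,-0.06]
    - [0,0,-0.06]
    - [0,0,-0.06]
  rotation:
    - [0,0,0]
    - [0,0,0]
    - [0,0,0]
    - [0,0,0]
    - [0,0,0]
    - [0,0,0]
    - [0,0,0]
    - [0,0,0]
    - [0,0,0]
    - [0,0,0]
  gripper: [1,1,1,1,1,1,1,1,1,1]

```text
time_s: 25.38
eef_pos: [476.3, -173.5, 215.9]
ee_rot: [-0.0, -0.271, 0.962, 0.0]
force: [-0.8, 0.6, -1.9]
grip_width: 0.69
grip_force: 38.0
```

```bash
python3 -c "
from h import *
go([504,134.7,216],-2.593)"
```

```text
t 25.375 pos [ 476.3 -173.5  215.9] yaw -2.592 q [-0.581  0.286  1.575  0.     1.281 -2.701] F [-0.8  0.6 -1.9]
shift [-0.1846  0.2483  0.    ] turn [ 0.001 -0.     0.001]
```

play_rows:
  translation:
    - [-0.01,0.0135,0]
    - [-0.03,0.04,0]
    - [-0.052,0.07,0]
    - [-0.075,0.101,0]
    - [-0.098,0.132,0]
    - [-0.12,0.162,0]
    - [-0.142,0.191,0]
    - [-0.162,0.218,0]
    - [-0.176,0.237,0]
    - [-0.1846,0.2483,0]
  rotation:
    - [0,0,0]
    - [0,0,0]
    - [0,0,0]
    - [0,0,0]
    - [0,0,0]
    - [0,0,0]
    - [0,0,0]
    - [0,0,0]
    - [0,0,0]
    - [0,0,0]
  gripper: [1,1,1,1,1,1,1,1,1,1]

```text
time_s: 26.62
eef_pos: [503.6, 136.3, 216.1]
ee_rot: [-0.0, -0.272, 0.962, 0.0]
force: [0.0, 0.3, -1.4]
grip_width: 0.693
grip_force: 38.0
```

play_rows:
  translation:
    - [0,0,0.02]
    - [0,0,0.05]
    - [0,0,0.08]
    - [0,0,0.1]
    - [0,0,0.106]
    - [0,0,0.106]
    - [0,0,0.106]
  rotation:
    - [0,0,0]
    - [0,0,0]
    - [0,0,0]
    - [0,0,0]
    - [0,0,0]
    - [0,0,0]
    - [0,0,0]
  gripper: [1,1,1,1,1,1,1]

```text
time_s: 27.5
eef_pos: [504.6, 134.6, 111.2]
ee_rot: [0.001, -0.271, 0.962, -0.0]
force: [0.4, -0.3, -1.7]
grip_width: 0.689
grip_force: 38.2
```

```bash
python3 -c "
from h import *
go([504,134.7,60],-2.593)
x=snap('top','tp1');y=snap('scene','sp1')
a=cv2.resize(x['pixels'][165:240,170:250,::-1],(400,375),interpolation=cv2.INTER_CUBIC);b=cv2.resize(y['pixels'][170:270,250:357,::-1],(400,375),interpolation=cv2.INTER_CUBIC)
cv2.imwrite('pics/c5.png',np.hstack([a,b]))"
```

```text
t 27.5 pos [504.6 134.6 111.2] yaw -2.592 q [ 0.036  0.434  1.663 -0.     1.044 -2.084] F [ 0.4 -0.3 -1.7]
shift [0.0005 0.0004 0.0512] turn [-0.001  0.001  0.001]
```

View pics/c5.png

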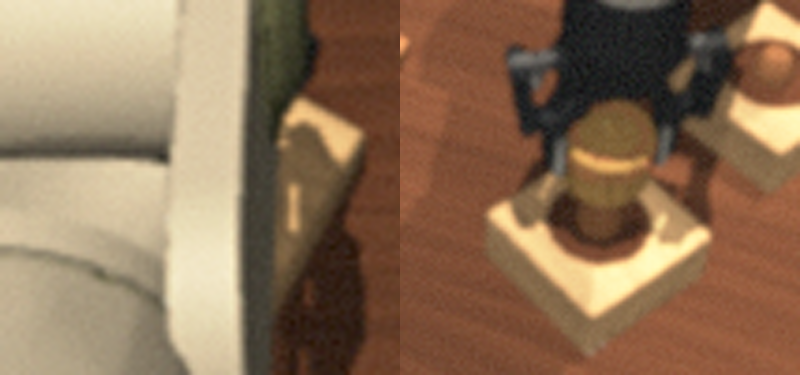

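The scene crop shows the lid level and centred over the dark ring, about 30 mm above the spigot. The top view is blocked by the arm.

play_rows:
  translation:
    - [0.0005,0.0004,0.012]
    - [0.0005,0.0004,0.022]
    - [0.0005,0.0004,0.03]
    - [0.0005,0.0004,0.034]
    - [0.0005,0.0004,0.038]
    - [0.0005,0.0004,0.04]
    - [0.0005,0.0004,0.04]
  rotation:
    - [0,0,0]
    - [0,0,0]
    - [0,0,0]
    - [0,0,0]
    - [0,0,0]
    - [0,0,0]
    - [0,0,0]
  gripper: [1,1,1,1,1,1,1]

```text
time_s: 28.48
eef_pos: [503.5, 134.6, 70.3]
ee_rot: [0.0, -0.271, 0.962, -0.0]
force: [-0.8, 0.4, -2.0]
grip_width: 0.688
grip_force: 38.2
```

play_rows:
  translation:
    - [0,0,0.002]
    - [0,0,0.004]
    - [0,0,0.006]
    - [0,0,0.008]
    - [0,0,0.009]
    - [0,0,0.009]
  rotation:
    - [0,0,0]
    - [0,0,0]
    - [0,0,0]
    - [0,0,0]
    - [0,0,0]
    - [0,0,0]
  gripper: [1,1,1,1,1,1]

```text
time_s: 29.22
eef_pos: [503.5, 134.6, 61.2]
ee_rot: [-0.0, -0.271, 0.962, 0.0]
force: [-0.1, 0.1, -0.7]
grip_width: 0.691
grip_force: 38.2
```

play_rows:
  translation:
    - [0,0,0.0005]
    - [0,0,0.001]
    - [0,0,0.0015]
    - [0,0,0.0015]
  rotation:
    - [0,0,0]
    - [0,0,0]
    - [0,0,0]
    - [0,0,0]
  gripper: [1,1,1,1]

```text
time_s: 29.72
eef_pos: [503.5, 134.7, 59.7]
ee_rot: [-0.0, -0.271, 0.962, 0.0]
force: [-0.3, 0.7, -0.8]
grip_width: 0.691
grip_force: 38.2
```

play_rows:
  translation:
    - [0,0,0.0005]
    - [0,0,0.001]
    - [0,0,0.001]
  rotation:
    - [0,0,0]
    - [0,0,0]
    - [0,0,0]
  gripper: [1,1,1]

```text
time_s: 30.1
eef_pos: [503.5, 134.7, 58.7]
ee_rot: [-0.0, -0.271, 0.962, 0.0]
force: [0.2, 0.8, -1.8]
grip_width: 0.694
grip_force: 38.2
```

play_rows:
  translation:
    - [0,0,0.0005]
    - [0,0,0.001]
    - [0,0,0.001]
  rotation:
    - [0,0,0]
    - [0,0,0]
    - [0,0,0]
  gripper: [1,1,1]

```text
time_s: 30.48
eef_pos: [503.5, 134.7, 57.7]
ee_rot: [-0.0, -0.271, 0.962, 0.0]
force: [0.7, 1.1, -1.0]
grip_width: 0.689
grip_force: 38.2
```

play_rows:
  translation:
    - [0,0,0.0005]
    - [0,0,0.001]
    - [0,0,0.001]
  rotation:
    - [0,0,0]
    - [0,0,0]
    - [0,0,0]
  gripper: [1,1,1]

```text
time_s: 30.85
eef_pos: [503.5, 134.7, 56.7]
ee_rot: [-0.0, -0.271, 0.962, 0.0]
force: [-0.2, -0.3, -2.4]
grip_width: 0.692
grip_force: 38.2
```

play_rows:
  translation:
    - [0,0,0.0005]
    - [0,0,0.0008]
    - [0,0,0.0008]
  rotation:
    - [0,0,0]
    - [0,0,0]
    - [0,0,0]
  gripper: [1,1,1]

```text
time_s: 31.22
eef_pos: [503.5, 134.7, 56.1]
ee_rot: [0.0, -0.271, 0.962, -0.0]
force: [-1.2, -0.4, 1.6]
grip_width: 0.69
grip_force: 38.4
```

Contact was felt at TCP z 56.1, as predicted. I'll open and withdraw.

play_rows:
  translation:
    - [0,0,0.0003]
    - [0,0,0.0003]
    - [0,0,0.0003]
    - [0,0,0.0003]
    - [0,0,0.0003]
  rotation:
    - [0,0,0]
    - [0,0,0]
    - [0,0,0]
    - [0,0,0]
    - [0,0,0]
  gripper: [1,-1,-1,-1,-1]
  force: 20

```text
time_s: 31.85
eef_pos: [503.5, 134.7, 55.6]
ee_rot: [-0.0, -0.271, 0.962, -0.0]
force: [0.3, -0.3, -0.1]
grip_width: 0.999
grip_force: 0.0
```

play_rows:
  translation:
    - [0,0,-0.01]
    - [0,0,-0.03]
    - [0,0,-0.06]
    - [0,0,-0.09]
    - [0,0,-0.12]
    - [0,0,-0.12]
    - [0,0,-0.12]
    - [0,0,-0.12]
  rotation:
    - [0,0,0]
    - [0,0,0]
    - [0,0,0]
    - [0,0,0]
    - [0,0,0]
    - [0,0,0]
    - [0,0,0]
    - [0,0,0]
  gripper: [-1,-1,-1,-1,-1,-1,-1,-1]

```text
time_s: 32.85
eef_pos: [503.1, 134.6, 174.9]
ee_rot: [-0.001, -0.271, 0.962, 0.0]
force: [-0.0, -0.3, 0.6]
grip_width: 1.002
grip_force: 0.0
```

```bash
python3 -c "
from h import *
go([504,134.7,60],-2.593)
x=snap('wrist','wf1');y=snap('scene','sf1')
print(proj(x,[504,134.7,88]),proj(x,[504,134.7,50]),proj(y,[504,134.7,88]),proj(y,[504,134.7,50]))
u,v=proj(x,[504,134.7,88]).astype(int);print(u-66,v-62)
a=cv2.resize(x['pixels'][v-62:v+63,u-66:u+67,::-1],(399,375),interpolation=cv2.INTER_CUBIC);b=cv2.resize(y['pixels'][185:265,260:345,::-1],(400,375),interpolation=cv2.INTER_CUBIC)
cv2.imwrite('pics/c6.png',np.hstack([a,b]))"
```

```text
t 32.85 pos [503.1 134.6 174.9] yaw -2.592 q [ 0.036  0.356  1.592  0.     1.196 -2.084] F [-0.  -0.3  0.6]
shift [-0.001  -0.0005  0.1149] turn [ 0.001 -0.001  0.001]
[258.44895999 196.41595759] [258.44558518 184.63784757] [303.36837101 219.72648246] [302.11282266 229.11942651]
192 134
```

View pics/c6.png

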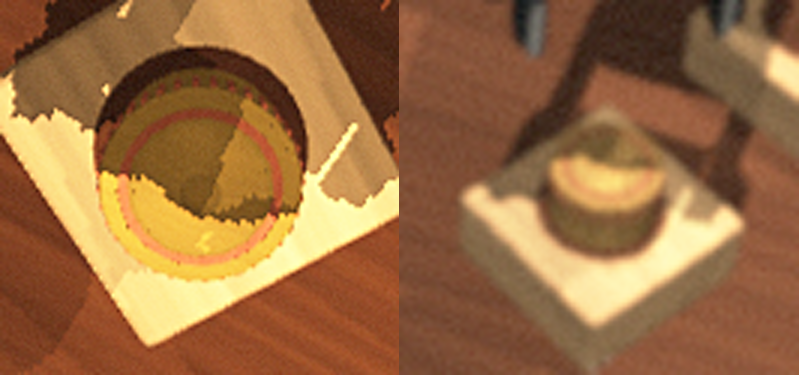

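The lid sits flat on the block. Its ring centre is at (200,187) in the wrist crop, or (258.7,196) in the full picture, against (258.4,196.4) predicted. Handing in.

```bash
python3 -c "
from rig import ctrl
print(ctrl.finish_job())"
```

```text
the job is handed in; nothing more can be done
None
```

The lid is unscrewed, seated fully down over the spigot of the right-hand stand and let go; I handed the job in after about 33 s on the robot's clock, and no verdict came back.

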